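# Show the orange-hub bearing plate to the inspection camera

## Task

Take the bearing plate with the orange hub out of the slotted rack and hold it up to the blue inspection camera. Keep the plate the same way up as in the rack, its orange hub facing the lens, in the middle of its view and 15 cm from it, with the plate square to the camera's line of sight even though the camera looks somewhat downwards. Leave the two grey-hub plates in the rack, do not bump the camera or its stand, and finish while still holding the plate there, steady in the air, not putting it down or letting go.

Things in the scene. Friction and masses are not known exactly. Their poses are not given: they have to be found in the camera images.
- plate_orange: Aluminium plate 8 mm thick (x), 56 wide (y), 90 tall (z), 0.1 to 0.2 kg, standing in a slot of the rack; round ORANGE hub on its front, +x, face: 32 mm diameter, 10 mm proud, centre 48 mm above the lower edge; hub-coloured line on the top edge. Origin: middle of the lower edge; x out of the hub face, y along the width, z up. To show. Lifts straight up; a grip across its width frees the hub
- plate_orange_hub (a point): centre of the orange hub's front face: 14 mm along x and 48 mm along z from the plate's origin; axes as the plate's
- plate_a: Aluminium plate 8 mm thick (x), 56 wide (y), 90 tall (z), 0.1 to 0.2 kg, standing in a slot of the rack; round GREY hub on its front, +x, face: 32 mm diameter, 10 mm proud, centre 48 mm above the lower edge; hub-coloured line on the top edge. Origin: middle of the lower edge; x out of the hub face, y along the width, z up. Stays in the rack
- plate_b: Aluminium plate 8 mm thick (x), 56 wide (y), 90 tall (z), 0.1 to 0.2 kg, standing in a slot of the rack; round GREY hub on its front, +x, face: 32 mm diameter, 10 mm proud, centre 48 mm above the lower edge; hub-coloured line on the top edge. Origin: middle of the lower edge; x out of the hub face, y along the width, z up. Stays in the rack
- rack: fixed plywood block 170 (x) by 76 (y) by 30 mm high; three slots along y, 55 mm apart along x, the middle one at the origin, 9.5 mm wide, 22 mm deep, floors 8 mm above the table. Plates stand in any order, hubs towards the rack's +x. Origin: centre of the underside
- stand: fixed camera stand: steel base plate 130 by 150 mm, 14 mm thick, and a post 22 mm thick, 354 mm high over all; it carries the camera head, 290 mm up, on the robot's side of the post. Origin: foot of the post on the table
- lens (a point): centre of the lens front, inside a white ring light 72 mm across on a blue camera body 50 by 50 by 80 mm long with a white stripe along its top, 0.24 to 0.28 m up. It looks along this -x axis, roughly towards the robot and 0.1 to 0.5 rad below level; y is level, z the picture's up. A plate held right has its axes parallel to these and its hub at (-0.15, 0, 0) m here
Not all that is in view belongs to the job. Of the things that look like the rack, the smaller one is meant.

How it is judged:
On the way:
1. the orange-hub plate is held by the fingers, lifted clear of the rack (contact force between plate_orange and the fingers above 1 N and z of plate_orange in the frame of rack above 0.05 m), for 0.2 s.
At the end, for the whole second after the job is handed in: Orange-hub plate gripped (over 1 N), off rack and stand, over 80 mm up, still (under 0.03 m/s); hub face 120 to 180 mm before the lens, within 20 mm of its axis sideways and vertically; hub to the lens, top up, axes within 0.2 rad of the camera's; grey-hub plates within 20 mm of their start (contact force between plate_orange and the fingers above 1 N and x of plate_orange_hub in the frame of lens between -0.18 and -0.12 m and y of plate_orange_hub in the frame of lens between -0.02 and 0.02 m and z of plate_orange_hub in the frame of lens between -0.02 and 0.02 m and angle between the x axis of plate_orange and the x axis of lens, either way round below 0.2 rad and angle between the z axis of plate_orange and the z axis of lens, either way round below 0.2 rad and x of lens in the frame of plate_orange above 0.08 m and angle between plate_orange's own z axis and vertical below 0.9 rad and height (world z) of plate_orange above 0.08 m and linear speed of plate_orange below 0.03 m/s and contact force between plate_orange and rack below 0.1 N and contact force between plate_orange and stand below 0.1 N and distance of each of plate_a, plate_b from where it was at the start of the episode below 0.02 m); the arm keeps its last pose, push and grip.
It fails at once if a grey-hub plate is lifted or pushed out of place (more than 20 mm) (distance of any of plate_a, plate_b from where it was at the start of the episode above 0.02 m).
It fails at once if the camera or its stand is bumped (more than 2 N) (contact force between stand and anything else above 2 N).
It also fails if it takes over 32 s, if anything falls off the work surface, if the arm or the gripper's body presses on something with over 40 N, if the wrist force passes 120 N, or if a joint passes its speed limit or range.

## Robot

A 6-joint arm with a two-finger parallel gripper is mounted at the origin on the work surface. World frame = base frame: x ahead of the robot, y to its left, z up, the work surface at z = 0. Lengths are in m, angles in rad, forces in N, time in s.
With the tool pointing down it reaches from about 0.325 to 0.85 m from the base axis. Payload 15.5 kg.
Tool frame: the origin (TCP) lies on the centre line of the jaws, within the pads' length; the fingertips stand 22 mm ahead of it and the grasp point (between the pads) lies 3 mm ahead of it (tips_ahead is the distance from the TCP to the fingertips, in m); z points along the fingers, y is the line along which they close (so a half turn about z gives the same grasp; the last joint's range is limited). The gripper opens to 91 mm and grips with 3 to 60 N. Pads are 32 mm wide; open, the fingers measure 118 mm over their backs; the gripper's body (76 mm by 178 mm) begins 60 mm behind the grasp point.
Start: joints at [1.238, 0.494, 1.345, -0, 1.302, -0.096], TCP at [0.147, 0.608, 0.236] pointing down, gripper open.
Joint ranges: [-2.91, 2.91], [-0.82, 2.16], [0.22, 2.67], [-1.22, 4.37], [0.12, 2.79], [-3.08, 3.08]. Speed limits (rad/s): [1.89, 1.89, 2.57, 3.01, 3.01, 3.01].

## Interface

Orientations are given as [roll, pitch, yaw] about the fixed x, y, z axes, in that order (R = Rz(yaw) Ry(pitch) Rx(roll)).
In Python, from station import sense, capture, camera_model, hand_in, boxes_of, silhouettes, spot_point, tips_ahead gives the robot as it stands. The module is installed in compiled form; this text tells all that it offers.
- The arm moves only by the tool send_rows, never from a script. Its argument "moves" is a list of rows, each a list of 5 numbers: the shift along the world's x, y, z in mm, then the turn about the world's z in rad, then the opening, from 0 (shut) to 1 (fully open). A call has 1 to 12 rows; each row shifts and turns the commanded pose from where the row before left it; what a row does not reach is not made up. A row lasts 1/12 s, in which the tool goes at most 41.7 mm and 7.16 degrees, less where a joint would pass 70% of its speed; a pose out of reach is approached as far as the arm can. A call with a gripper value outside its range is refused whole. The fingers move at their own pace and stop on an object; the grip force is fixed at half the most. Time passes only in rows, so rows that do not move let the fingers close. It gives the time, the measured TCP pose, the force, the opening and the grip force at its end, in the units of the state.
- sense(): the state, without advancing time (a new reading comes with each control period).
- capture(name): name is "scene" or "top" or "wrist"; returns the picture (480x640x3 uint8, red, green, blue); there is no depth.
- camera_model(name): a dict with "vertical_fov" (degrees; the focal length in pixels is half the picture's height over the tangent of half this angle, whatever the lens; pixels are square), "cx", "cy" (the principal point, pixels), "k1" (the pictures are not rectified: a ray, as slopes to the right and down, at radius r is drawn at 1 + k1 r^2 times it, then the intrinsics apply), "R" (3x3) and "t" (3): a world point X has camera coordinates R X + t. Camera axes: x right, y down, z forward; pixel columns grow to the right and rows downward; lengths in m; the calibration is good to about 2 mm. A picture is of the moment at which its call begins: read the wrist's pose just before it. camera_model takes no time and is no camera call; for the wrist camera it gives the pose at the moment of the call.
- hand_in(): hands the job in; it is judged then, once.
Trained networks look in the newest picture that a camera, given by its name, has taken for a name from the list of things; names that differ only in an ending like _2 or _b are one class to them, and where a whole thing is asked for, a point or a joint stands for the part that bears it (a point fixed in the world has none). Each returns a list of dicts, best first, with "conf" (0 to 1); they miss things now and then, are a little off and sometimes report something else, mostly with a low value. They report only what shows in the picture. A call takes as long as a camera call. They do not tell look-alikes from the thing itself.
- boxes_of(name, camera): "box" ([centre column, centre row, width, height] in pixels, round what is visible of it).
- silhouettes(name, camera): "region" (480x640 bool, what is visible of it) and "box" ([centre column, centre row, width, height] in pixels, round what is visible of it).
- spot_point(name, camera): "point" ([column, row] in pixels: a listed point, or the origin of a listed thing).
The state is a dict: "time_s": time; "joint_pos": joint angles; "joint_vel": joint speeds; "effort": joint torques, N m; "tool_pos": TCP position; "eef_rot": TCP orientation; "contact_force": force on the tool from outside, world axes, zero at the start; "moment": the same for the moment, N m; "width": opening from 0.0 (shut) to 1.0 (fully open); "grasp_force": force on a finger pad.
Only numpy, scipy, OpenCV 4.12 (cv2) and the standard library are available. Lean on these libraries where they do the work, as an engineer would, in place of code of your own. Each camera call takes 0.05 s, during which the arm holds its last target. There are 200 camera calls.

## Working session

There is one attempt and no reset: what is moved stays moved. The work goes in short steps, Python scripts to look and compute and a tool call to move; the robot and the scene stay as the last step left them, time stands still between calls to the robot, and variables do not carry over. Pictures are saved under pics/ and viewed, at most 10 in all, crops included, and the job is handed in when it is done.

Besides the shell and the picture viewer there is one more tool, called after "Call:" in YAML: its name, and indented under it one key for each argument. send_rows: Moves the arm, as the interface text tells. Its arguments: {"type":"object","properties":{"moves":{"type":"array"}},"required":["moves"]}

```bash
mkdir -p pics
cat > h.py <<'E'
import numpy as np,cv2
from station import *
def ray(cm,px):
    f=240/np.tan(np.radians(cm["vertical_fov"])/2)
    K=np.array([[f,0,cm["cx"]],[0,f,cm["cy"]],[0,0,1]])
    d=np.array([(px[0]-cm["cx"])/f,(px[1]-cm["cy"])/f]);u=d.copy()
    for _ in range(30):u=d/(1+cm["k1"]*(u@u))
    R=np.array(cm["R"]);t=np.array(cm["t"])
    v=R.T@np.array([u[0],u[1],1]);return -R.T@t,v/np.linalg.norm(v)
def proj(cm,X):
    f=240/np.tan(np.radians(cm["vertical_fov"])/2)
    c=np.atleast_2d(X)@np.array(cm["R"]).T+np.array(cm["t"]);u=c[:,:2]/c[:,2:]
    u=u*(1+cm["k1"]*(u**2).sum(1,keepdims=True));return u*f+[cm["cx"],cm["cy"]]
def tri(obs):
    A=np.zeros((3,3));b=np.zeros(3)
    for cm,px in obs:
        o,v=ray(cm,px);P=np.eye(3)-np.outer(v,v);A+=P;b+=P@o
    X=np.linalg.solve(A,b);return X,[np.round(proj(cm,X)[0]-px,1) for cm,px in obs]
def atz(cm,px,z):
    o,v=ray(cm,px);return o+v*(z-o[2])/v[2]
E
cat > a.py <<'E'
from h import *
np.set_printoptions(precision=3,suppress=True)
for c in["scene","top"]:
    im=capture(c);cv2.imwrite(f"pics/{c}0.png",im[:,:,::-1]);cm=camera_model(c)
    print(c,"pos",ray(cm,(320,240)))
    for n in["plate_orange","plate_orange_hub","plate_a","rack","lens","stand"]:
        if n not in("plate_orange_hub","lens"):
            print(n,"box",[(np.round(d["box"]),round(d["conf"],2)) for d in boxes_of(n,c)][:4])
        print(n,"pt",[(np.round(d["point"],1),round(d["conf"],2)) for d in spot_point(n,c)][:4])
print(sense())
E
python3 a.py
```

```text
scene pos (array([1.221, 0.253, 0.952]), array([-0.564, -0.266, -0.782]))
plate_orange box []
plate_orange pt [(array([266.4, 224.8]), 0.61)]
plate_orange_hub pt [(array([263.3, 215.2]), 0.98)]
plate_a box [(array([283., 197.,  17.,  32.]), 0.9), (array([302., 186.,  18.,  30.]), 0.86)]
plate_a pt [(array([302.1, 202.7]), 0.98), (array([287.5, 215.3]), 0.61)]
rack box [(array([283., 222.,  75.,  52.]), 0.89), (array([363., 267., 106., 107.]), 0.71), (array([265., 212.,  23.,  34.]), 0.57)]
rack pt [(array([362.9, 268.9]), 0.64)]
lens pt []
stand box [(array([336., 313., 103., 205.]), 0.72)]
stand pt [(array([335.5, 364.3]), 0.7)]
top pos (array([ 0.505, -0.03 ,  1.047]), array([ 0.167, -0.014, -0.986]))
plate_orange box [(array([394., 297.,  30.,  14.]), 0.84)]
plate_orange pt [(array([392. , 298.2]), 0.59)]
plate_orange_hub pt [(array([395.4, 291.7]), 0.73)]
plate_a box [(array([387., 322.,  29.,  13.]), 0.76), (array([382., 349.,  32.,  17.]), 0.69), (array([261., 178.,  75., 107.]), 0.63)]
plate_a pt [(array([375.4, 350.1]), 0.7), (array([384.1, 322.6]), 0.55)]
rack box [(array([383., 325.,  58.,  80.]), 0.7), (array([276., 298.,  74., 124.]), 0.68)]
rack pt [(array([278.3, 296.9]), 0.85), (array([383.3, 324.3]), 0.75), (array([254.2, 230.8]), 0.63), (array([374.8, 351.1]), 0.42)]
lens pt [(array([251.9, 230. ]), 0.6)]
stand box [(array([258., 178.,  72., 111.]), 0.84)]
stand pt [(array([260.1, 191.3]), 0.97)]
{'time_s': 1.1, 'joint_pos': array([ 1.238,  0.494,  1.346, -0.   ,  1.302, -0.096]), 'joint_vel': array([-0.   , -0.001,  0.   , -0.002, -0.   ,  0.001]), 'effort': array([ -0.001, -87.875, -38.224,   0.07 ,   0.045,   0.   ]), 'tool_pos': array([0.147, 0.608, 0.236]), 'eef_rot': array([-3.142,  0.   ,  2.905]), 'contact_force': array([-0.157,  0.045,  0.202]), 'moment': array([0.023, 0.046, 0.025]), 'grasp_force': 0.0, 'width': 0.9989956868579675}
```

Run:
```python
import cv2
a=cv2.imread("pics/scene0.png")[120:420,220:460];b=cv2.imread("pics/top0.png")[110:400,190:440]
a=cv2.resize(a,(400,500),interpolation=3);b=cv2.resize(b,(400,464),interpolation=3);b=cv2.copyMakeBorder(b,0,36,0,0,0)
cv2.imwrite("pics/ab.png",cv2.hconcat([a,b]))
```

```text
(no output)
```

View pics/ab.png

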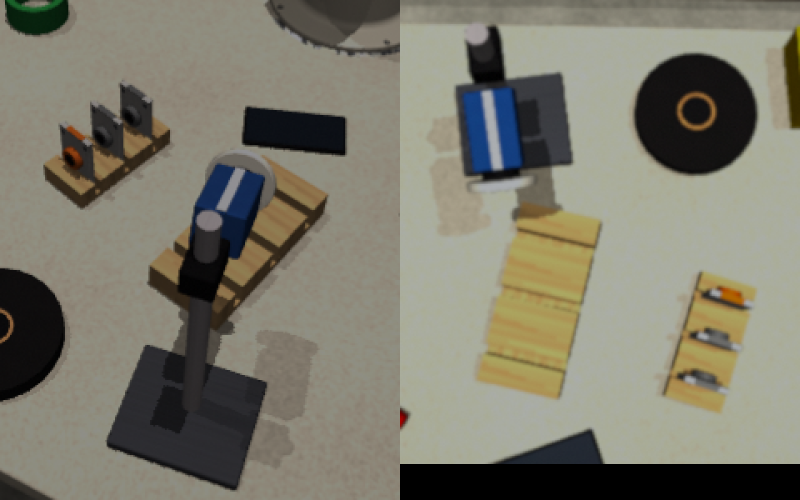

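```bash
cat > b.py <<'E'
from h import *
np.set_printoptions(precision=3,suppress=True)
s=camera_model("scene");t=camera_model("top")
print("hub",tri([(s,(263.3,215.2)),(t,(395.4,291.7))]))
print("rack",atz(t,(383.3,324.3),.03),"stand",tri([(s,(335.5,364.3)),(t,(260.1,191.3))]))
pt=lambda c,p:(np.array(p)/1.6+[190,110]) if c=="t" else np.array(p)*.6+[220,120]
for n,a,b in[("rear",(219,208),(487,91)),("front",(240,168),(495,172)),("ring",(241,180),(500,184))]:
    print(n,tri([(s,pt("s",a)),(t,pt("t",b))]))
# rack corners at z=.03 from top
for p in[(700,273),(757,290),(722,411),(665,396)]: print(atz(t,pt("t",p),.03))
E
python3 b.py
```

```text
hub (array([ 0.568, -0.199,  0.05 ]), [array([-0.8, -0.2]), array([-0.8,  0.3])])
rack [ 0.502 -0.178  0.03 ] stand (array([ 0.79 ,  0.091, -0.   ]), [array([-0.5, -0. ]), array([-0.4,  0.1])])
rear (array([ 0.729, -0.092,  0.379]), [array([-96. , -76.7]), array([-136.5,   -2.4])])
front (array([ 0.664, -0.099,  0.367]), [array([-90.5, -73.7]), array([-137.6,   -6.7])])
ring (array([ 0.661, -0.101,  0.355]), [array([-90.9, -76.8]), array([-139.9,   -9.9])])
[ 0.599 -0.714  0.03 ]
[ 0.576 -0.795  0.03 ]
[ 0.415 -0.731  0.03 ]
[ 0.435 -0.653  0.03 ]
```

```bash
sed -i 's/np.array(p)\/1.6/(np.array(p)-[400,0])\/1.6/' b.py; python3 b.py
```

```text
hub (array([ 0.568, -0.199,  0.05 ]), [array([-0.8, -0.2]), array([-0.8,  0.3])])
rack [ 0.502 -0.178  0.03 ] stand (array([ 0.79 ,  0.091, -0.   ]), [array([-0.5, -0. ]), array([-0.4,  0.1])])
rear (array([0.745, 0.081, 0.311]), [array([-0.2, -0. ]), array([-0.1,  0. ])])
front (array([0.67 , 0.072, 0.285]), [array([0.7, 0. ]), array([ 0.7, -0.2])])
ring (array([0.662, 0.071, 0.258]), [array([-0., -0.]), array([-0.,  0.])])
[ 0.593 -0.167  0.03 ]
[ 0.571 -0.242  0.03 ]
[ 0.415 -0.194  0.03 ]
[ 0.433 -0.121  0.03 ]
```

Call:
send_rows:
  moves:
    - [20, -34, 2, 0, 1]
    - [20, -34, 2, 0, 1]
    - [20, -34, 2, 0, 1]
    - [20, -34, 2, 0, 1]
    - [20, -34, 2, 0, 1]
    - [20, -34, 0, 0, 1]
    - [20, -34, 0, 0, 1]
    - [20, -34, 0, 0, 1]
    - [20, -34, 0, 0, 1]
    - [20, -34, 0, 0, 1]
    - [20, -34, 0, 0, 1]
    - [13, -34, 0, -0.05, 1]

```text
time_s: 2.1
tool_pos: [0.3811, 0.1979, 0.2462]
eef_rot: [3.141, 0.001, 2.856]
contact_force: [1.7, 0.9, 0.1]
width: 1.001
grasp_force: 0.0
```

Call:
send_rows:
  moves:
    - [12, -36, 0, 0, 1]
    - [12, -36, 0, 0, 1]
    - [12, -36, 0, 0, 1]
    - [12, -36, 0, 0, 1]
    - [12, -36, 0, 0, 1]
    - [13, -36, 0, 0, 1]
    - [13, -36, 0, 0, 1]
    - [13, -36, 0, 0, 1]
    - [14, -36, 0, 0, 1]
    - [14, -36, -5, 0, 1]
    - [14, -32, -5, 0, 1]
    - [0, 0, 0, 0, 1]

```text
time_s: 3.1
tool_pos: [0.5225, -0.1978, 0.235]
eef_rot: [-3.14, 0.002, 2.852]
contact_force: [-1.7, 0.9, -0.9]
width: 0.997
grasp_force: 0.0
```

```bash
cat > c.py <<'E'
import sys
from h import *
np.set_printoptions(precision=3,suppress=True)
k=sys.argv[1];st=sense();print(st["time_s"],st["tool_pos"],st["eef_rot"],st["joint_pos"])
im=capture("wrist");cm=camera_model("wrist");cv2.imwrite(f"pics/w{k}.png",im[:,:,::-1])
import pickle;pickle.dump(cm,open(f"w{k}.pkl","wb"))
for n in["plate_orange","plate_a","rack"]:print(n,[(np.round(d["box"]),round(d["conf"],2)) for d in boxes_of(n,"wrist")][:4])
for n in["plate_orange","plate_orange_hub","lens"]:print(n,[(np.round(d["point"],1),round(d["conf"],2)) for d in spot_point(n,"wrist")][:4])
E
python3 c.py 1
```

```text
3.1 [ 0.523 -0.198  0.235] [-3.14   0.002  2.852] [-0.468  0.401  1.514 -0.001  1.226 -1.749]
plate_orange [(array([333., 264.,  81.,  34.]), 0.57)]
plate_a [(array([337., 122.,  85.,  33.]), 0.67)]
rack [(array([581., 158., 118., 291.]), 0.72), (array([334., 182.,  96., 206.]), 0.57)]
plate_orange [(array([328.3, 243.4]), 0.65)]
plate_orange_hub [(array([332.6, 279.2]), 0.65)]
lens []
```

View pics/w1.png

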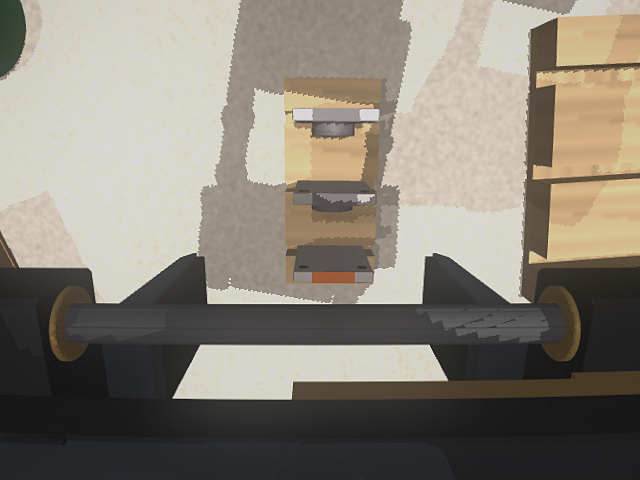

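```bash
cat > d.py <<'E'
from h import *
import pickle
np.set_printoptions(precision=4,suppress=True)
cm=pickle.load(open("w1.pkl","rb"))
im=cv2.imread("pics/w1.png");print(ray(cm,(320,240)))
hsv=cv2.cvtColor(im[240:300,280:390],cv2.COLOR_BGR2HSV);m=(hsv[:,:,0]<14)&(hsv[:,:,1]>120)
y,x=np.nonzero(m);print("orange",x.min()+280,x.max()+280,y.min()+240,y.max()+240)
t=camera_model("top");ti=cv2.imread("pics/top0.png")
for z in(.09,.098,.106):
    a,b,c=[atz(cm,p,z) for p in((293.5,277.5),(373.5,277.5),(333.5,277.5))];d=a-b
    print(z,a,b,c,np.linalg.norm(d),np.arctan2(d[1],d[0])-np.pi/2, proj(t,[a,b]))
    f=[atz(cm,p,z) for p in((333.5,272),(333.5,283.5))];print(np.linalg.norm(f[0]-f[1]))
E
python3 d.py
python3 - <<'E'
import cv2
b=cv2.imread("pics/top0.png")
p=cv2.resize(b[280:370,355:425],(466,600),interpolation=3)
s=cv2.imread("pics/scene0.png")[175:285,320:400]
cv2.imwrite("pics/z.png",p)
c=cv2.resize(s[25:110],None,fx=1,fy=1)
s=cv2.imread("pics/scene0.png")[195:325,315:395];t=b[160:240,220:300]
cv2.imwrite("pics/cam.png",cv2.hconcat([cv2.resize(s,(369,600),interpolation=3),cv2.resize(t,(420,600)[:1]+(420,),interpolation=3) if 0 else cv2.copyMakeBorder(cv2.resize(t,(420,420),interpolation=3),0,180,0,0,0)]))
E
```

```text
(array([ 0.4561, -0.1758,  0.3837]), array([ 0.2415, -0.0588, -0.9686]))
orange 312 354 272 282
0.09 [ 0.5506 -0.2198  0.09  ] [ 0.567  -0.1646  0.09  ] [ 0.5588 -0.1922  0.09  ] 0.05758313997142707 -3.430467663136599 [[408.4111 299.5745]
 [380.5688 290.9297]]
0.0087381636658538
0.098 [ 0.5481 -0.2186  0.098 ] [ 0.564  -0.1649  0.098 ] [ 0.556  -0.1917  0.098 ] 0.05601468119424708 -3.4304676631365996 [[408.6251 300.7017]
 [381.3047 292.2186]]
0.008500152166221396
0.106 [ 0.5455 -0.2174  0.106 ] [ 0.561  -0.1652  0.106 ] [ 0.5532 -0.1913  0.106 ] 0.054446222417067064 -3.430467663136598 [[408.8428 301.8487]
 [382.0534 293.5302]]
0.008262140666588985
```

View pics/cam.png

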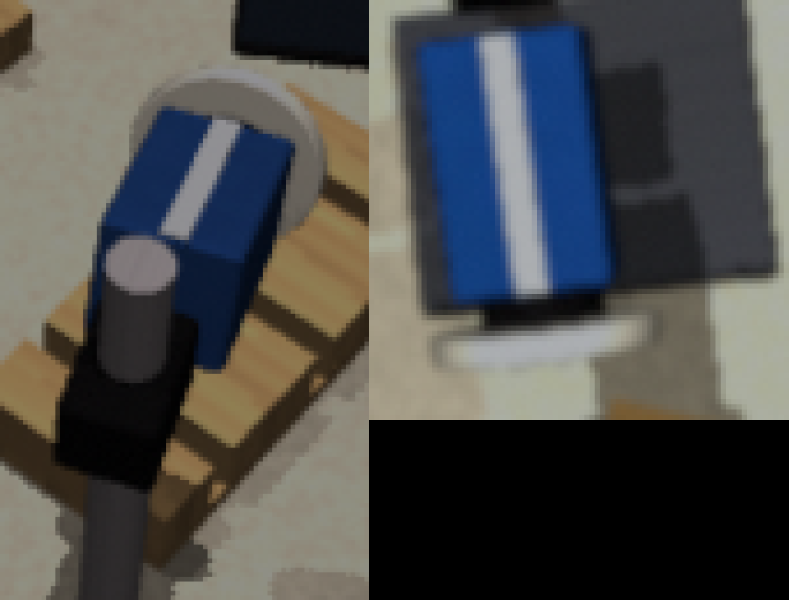

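```bash
cat > e.py <<'E'
from h import *
from scipy.optimize import least_squares
np.set_printoptions(precision=4,suppress=True)
s=camera_model("scene");t=camera_model("top")
S=lambda p:np.array(p)/4.612+[315,195]
T=lambda p:(np.array(p)-[369,0])/5.25+[220,160]
# (end 0=front 1=rear, y, z)
obs=[(s,S((104,214)),1,.025,.025,0) ,(s,S((165,106)),0,.025,.025,0),(s,S((293,143)),0,-.025,.025,0),(s,S((252,255)),1,-.025,.025,0),
(s,S((226,121)),0,0,.025,0),(s,S((176,235)),1,0,.025,0),
(t,T((418,42)),1,.025,.025,0),(t,T((585,25)),1,-.025,.025,0),(t,T((614,288)),0,-.025,.025,0),(t,T((455,303)),0,.025,.025,0),(t,T((530,296)),0,0,.025,0),(t,T((497,36)),1,0,.025,0)]
def Rl(y,p): # x axis: away and up
    cy,sy,cp,sp=np.cos(y),np.sin(y),np.cos(p),np.sin(p)
    X=np.array([cy*cp,sy*cp,sp]);Y=np.array([-sy,cy,0]);return np.stack([X,Y,np.cross(X,Y)],1)
def model(q,flip):
    R=Rl(q[0],q[1]);return np.array([proj(c,q[2:5]+R@[.08*e,flip*y,z])[0]-p for c,p,e,y,z,_ in obs])
for flip in(1,-1):
    r=least_squares(lambda q:model(q,flip).ravel(),[.12,.33,.67,.07,.26],loss="soft_l1")
    print(flip,r.x,r.cost);print(model(r.x,flip).round(1).tolist()) if r.cost<50 else 0
    if r.cost<50:
        R=Rl(*r.x[:2]);b=r.x[2:]
        for p in((436,355),(656,322),(546,340)):
            o,v=ray(t,T(p)); n=np.array([np.cross(v,R[:,0])@ (b-o)]) 
        for d in(.005,.01,.015,.02):
            L=b-R[:,0]*d;print(d,L,"ring top px",(proj(t,[L,L+R@[0,.036,0],L-R@[0,.036,0]])-[220,160])*5.25+[369,0],"hub target",L-.15*R[:,0])
            print("  scene",(proj(s,[L+R@[0,.036,0],L-R@[0,.036,0],L+R@[0,0,.036]])-[315,195])*4.612)
E
python3 e.py
```

```text
1 [0.135  0.3264 0.6789 0.0715 0.2603] 150.05034331540185
-1 [0.1397 0.3456 0.679  0.0736 0.2596] 133.9610555678285
```

Call:
send_rows:
  moves:
    - [17, 3, -18, 0, 1]
    - [16, 3, -18, 0, 1]
    - [0, 0, -20, 0, 1]
    - [0, 0, -20, 0, 1]
    - [0, 0, -20, 0, 1]
    - [0, 0, -20, 0, 1]
    - [0, 0, 0, 0, 1]
    - [0, 0, 0, 0, 1]

```text
time_s: 4.12
tool_pos: [0.5532, -0.1857, 0.1199]
eef_rot: [3.141, -0.002, 2.856]
contact_force: [-0.6, 0.6, 1.1]
width: 1.0
grasp_force: 0.0
```

```bash
python3 - <<'E'
s=open('e.py').read()
s=s.replace("obs=[(","obs0=[(").replace("def Rl","obs=[(c,p,e,-y if c is s else y,z,0) for c,p,e,y,z,_ in obs0]\ndef Rl").replace("for flip in(1,-1)","for flip in(1,)")
open('e.py','w').write(s)
s=open('c.py').read().replace('im=capture("wrist");cm=camera_model("wrist")','cm=camera_model("wrist");im=capture("wrist")')
open('c.py','w').write(s)
E
python3 e.py; python3 c.py 2
```

```text
1 [0.1383 0.343  0.6793 0.0725 0.2597] 7.158033657396194
[[-1.7, -0.1], [-1.5, -0.2], [0.1, -0.2], [-2.1, -0.0], [-0.2, 0.5], [-1.6, -0.2], [-1.4, 0.6], [-1.7, 0.1], [-0.5, -0.1], [-1.1, 0.8], [0.0, 0.3], [-0.7, -0.1]]
0.005 [0.6747 0.0718 0.258 ] ring top px [[538.9453 303.1768]
 [425.6812 316.8528]
 [652.0599 289.5613]] hub target [0.5348 0.0524 0.2075]
  scene [[312.8422 202.7739]
 [121.6424 149.7224]
 [233.9577  90.6372]]
0.01 [0.67   0.0712 0.2563] ring top px [[541.1251 318.7388]
 [427.9925 332.4129]
 [654.108  305.1218]] hub target [0.5301 0.0517 0.2059]
  scene [[315.6506 196.1085]
 [125.2771 143.4063]
 [237.1741  84.4117]]
0.015 [0.6653 0.0705 0.2546] ring top px [[543.3014 334.2657]
 [430.3004 347.9379]
 [656.1525 320.6472]] hub target [0.5254 0.0511 0.2042]
  scene [[318.4334 189.5046]
 [128.8789 137.1476]
 [240.3607  78.2443]]
0.02 [0.6607 0.0699 0.2529] ring top px [[545.4742 349.7574]
 [432.6049 363.4276]
 [658.1932 336.1375]] hub target [0.5208 0.0504 0.2025]
  scene [[321.1907 182.9614]
 [132.4483 130.9454]
 [243.5177  72.1341]]
4.1167 [ 0.553 -0.186  0.12 ] [ 3.141 -0.002  2.856] [-0.426  0.571  1.575  0.     0.997 -1.711]
plate_orange [(array([296., 278., 135.,  50.]), 0.9)]
plate_a [(array([297., 180., 144.,  47.]), 0.92), (array([296.,  53., 152.,  70.]), 0.61)]
rack [(array([609., 134.,  62., 267.]), 0.93), (array([304., 150., 148., 301.]), 0.85)]
plate_orange [(array([300.7, 251.4]), 0.56)]
plate_orange_hub []
lens []
```

View pics/w2.png

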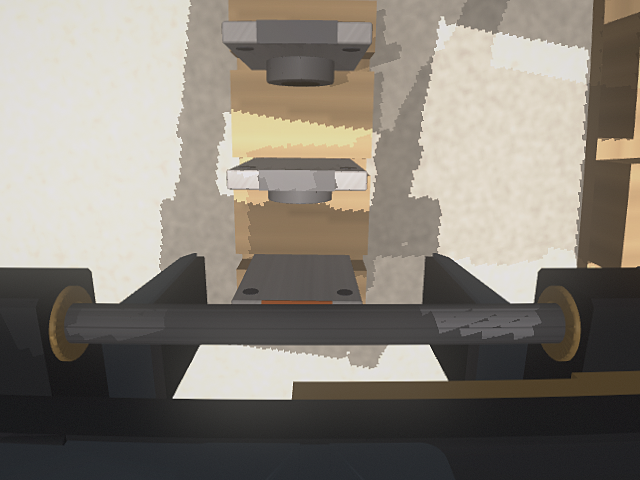

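Run:
```python
from h import *
import pickle
cm=pickle.load(open("w2.pkl","rb"));y=-.289
c=atz(cm,(297,300.5),.098);a=atz(cm,(232,300.5),.098);b=atz(cm,(362.5,300.5),.098)
c=c+.004*np.array([np.cos(y),np.sin(y),0]);print(c,np.linalg.norm(a-b),np.arctan2(*(b-a)[1::-1])-np.pi/2)
d=c-sense()["tool_pos"];print("to go",d,"along plate x,y",d[0]*np.cos(y)+d[1]*np.sin(y),-d[0]*np.sin(y)+d[1]*np.cos(y))
```

```text
[ 0.55690186 -0.19454169  0.098     ] 0.055323530229212985 -0.2840978305105366
to go [ 0.00295634 -0.00795326 -0.02275807] along plate x,y 0.005100367328911959 -0.006780896097933608
```

Call:
send_rows:
  moves:
    - [3, -8, 0, 0, 1]
    - [0, 0, -13, 0, 1]
    - [0, 0, -13, 0, 1]
    - [0, 0, -13, 0, 1]
    - [0, 0, 0, 0, 1]
    - [0, 0, 0, 0, 0]
    - [0, 0, 0, 0, 0]
    - [0, 0, 0, 0, 0]
    - [0, 0, 0, 0, 0]
    - [0, 0, 0, 0, 0]
    - [0, 0, 0, 0, 0]
    - [0, 0, 0, 0, 0]

```text
time_s: 5.47
tool_pos: [0.5568, -0.1945, 0.0813]
eef_rot: [-3.142, 0.001, 2.855]
contact_force: [0.1, -0.0, 4.6]
width: 0.611
grasp_force: 30.0
```

Call:
send_rows:
  moves:
    - [0, 0, 6, 0, 0]
    - [0, 0, 6, 0, 0]
    - [0, 0, 5, 0, 0]
    - [0, 0, 0, 0, 0]
    - [-3.8, 1.1, 0, 0, 0]
    - [-3.8, 1.1, 0, 0, 0]
    - [-3.8, 1.1, -0.5, 0, 0]
    - [-3.8, 1.1, -0.5, 0, 0]
    - [-3.8, 1.1, -1, 0, 0]
    - [-3.8, 1.1, -1, 0, 0]
    - [0, 0, 0, 0, 0]
    - [0, 0, 0, 0, 0]

```text
time_s: 6.47
tool_pos: [0.5342, -0.1881, 0.0952]
eef_rot: [-3.141, 0.001, 2.855]
contact_force: [3.4, -1.8, 2.6]
width: 0.609
grasp_force: 30.0
```

```bash
python3 c.py 3
```

```text
6.4667 [ 0.534 -0.188  0.095] [-3.141  0.001  2.855] [-0.444  0.586  1.641 -0.     0.913 -1.728]
plate_orange [(array([319., 327., 126.,  57.]), 0.86)]
plate_a [(array([315., 225., 159.,  58.]), 0.95), (array([319.,  89., 173.,  69.]), 0.7)]
rack [(array([319., 191., 164., 336.]), 0.89), (array([622., 186.,  35., 371.]), 0.89)]
plate_orange [(array([312.4, 305.5]), 0.82)]
plate_orange_hub [(array([317.1, 351.6]), 0.93)]
lens []
```

View pics/w3.png

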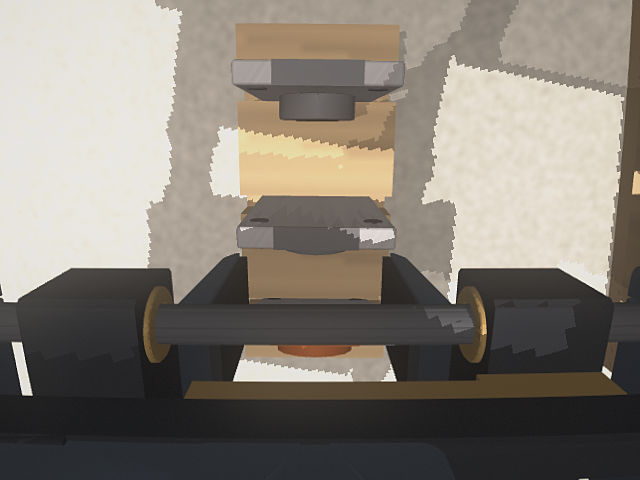

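Call:
send_rows:
  moves:
    - [0, 0, 5, 0, 0]
    - [0, 0, 10, 0, 0]
    - [0, 0, 20, 0, 0]
    - [0, 0, 25, 0, 0]
    - [0, 0, 25, 0, 0]
    - [0, 0, 25, 0, 0]
    - [0, 0, 17, 0, 0]
    - [0, 0, 0, 0, 0]
    - [0, 0, 0, 0, 0]
    - [0, 0, 0, 0, 0]

```text
time_s: 7.65
tool_pos: [0.5329, -0.1874, 0.221]
eef_rot: [3.141, -0.002, 2.855]
contact_force: [0.3, -0.6, -1.2]
width: 0.611
grasp_force: 30.0
```

```bash
cat > f.py <<'E'
import sys
from h import *
np.set_printoptions(precision=4,suppress=True)
k=sys.argv[1];st=sense();print(st["time_s"],st["tool_pos"],st["eef_rot"],st["grasp_force"])
g=st["tool_pos"]-[0,0,.003];M={};ob=[]
ims=[]
for n in("scene","top","wrist"):
    cm=camera_model(n);im=capture(n);p=spot_point("plate_orange_hub",n);print(n,[(d["point"],round(d["conf"],2)) for d in p][:2], "lens",[(d["point"],round(d["conf"],2)) for d in spot_point("lens",n)][:1])
    c=proj(cm,g)[0].astype(int);w=50 if n!="wrist" else 160
    x0,y0=np.clip(c[0]-w,0,640-2*w),np.clip(c[1]-w,0,480-2*w);print("  crop",x0,y0,"scale",400/(2*w))
    ims.append(cv2.resize(im[y0:y0+2*w,x0:x0+2*w,::-1],(400,400) if n!="wrist" else (400,400),interpolation=3))
cv2.imwrite(f"pics/f{k}.png",cv2.hconcat([ims[0],ims[2]]))
E
python3 f.py 1
```

```text
7.65 [ 0.5329 -0.1874  0.221 ] [ 3.1413 -0.0022  2.8548] 29.999870359897614
scene [([263.3, 164.4], 0.78)] lens [([362.9, 223.7], 0.62)]
  crop 221 100 scale 4.0
top [] lens [([253.5, 229.6], 0.83)]
  crop 354 256 scale 4.0
wrist [([316.1, 349.7], 0.93)] lens []
  crop 154 152 scale 1.25
```

View pics/f1.png

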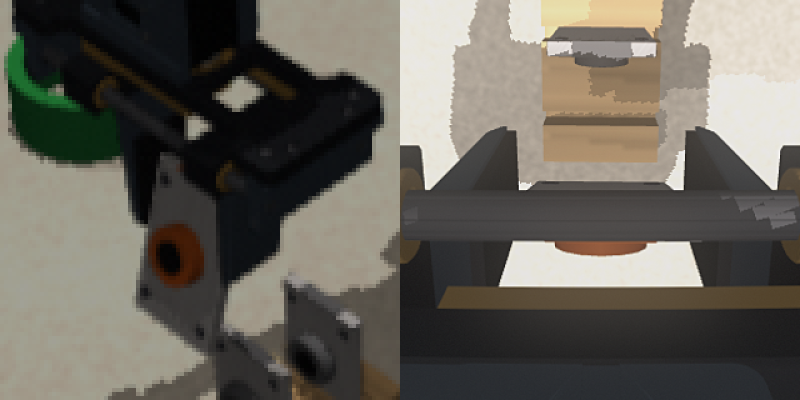

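```bash
cat > g.py <<'E'
from h import *
from scipy.optimize import least_squares
np.set_printoptions(precision=4,suppress=True)
s=camera_model("scene");C=lambda p:np.array(p)/4+[221,100]
y0=-.287;g=np.array([.5329,-.1874,.218])
def Rl(y,p):
    cy,sy,cp,sp=np.cos(y),np.sin(y),np.cos(p),np.sin(p)
    X=np.array([cy*cp,sy*cp,sp]);Y=np.array([-sy,cy,0]);return np.stack([X,Y,np.cross(X,Y)],1)
obs=[((138,305),(.004,-.028,0)),((215,355),(.004,.028,0)),((163,155),(.004,-.028,.09)),((171,255),(.014,0,.048))]
def f(q):
    R=Rl(y0,q[0]);return np.array([proj(s,g+R@(np.array(X)-[q[1],q[2],q[3]]))[0]-C(p) for p,X in obs])
r=least_squares(lambda q:np.r_[f(q).ravel(),np.array([q[1],q[2],q[3]-.07])/.003],[.3,0,0,.07]);print(r.x,f(r.x))
R=Rl(y0,r.x[0]);print("hub rel grasp: fwd,left,up",Rl(y0,0).T@R@(np.array([.014,0,.048])-r.x[1:]))
E
python3 g.py
```

```text
[ 0.2709 -0.0018 -0.0019  0.0739] [[ 0.19   -0.953 ]
 [-0.7375  0.031 ]
 [-0.1355 -0.4528]
 [ 0.8117  0.297 ]]
hub rel grasp: fwd,left,up [ 0.0221  0.0019 -0.0208]
```

```bash
cat >> g.py <<'E'
w=camera_model("wrist")
for th in(.2,.27,.34,.4):
    R=Rl(y0,th)
    for z in(.068,.07,.074):print(th,z,proj(w,g+R@np.array([.014,0,.048-z]))[0],"back top edge",proj(w,g+R@np.array([-.004,.0,.0-z]))[0],"hubrim",[proj(w,g+R@np.array([.014,16e-3*np.cos(a),16e-3*np.sin(a)+.048-z]))[0][1].round(1) for a in(-1.57,1.57)])
E
python3 g.py
python3 - <<'E'
import cv2,numpy as np
from station import *
im=capture("wrist");h=cv2.cvtColor(im,cv2.COLOR_RGB2HSV)
m=(h[:,:,0]<14)&(h[:,:,1]>110)&(np.arange(480)[:,None]<380)&(np.arange(480)[:,None]>330);m[:,:250]=0;m[:,400:]=0
y,x=np.nonzero(m);print(x.min(),x.max(),y.min(),y.max(),[(r,x[y==r].min(),x[y==r].max()) for r in sorted(set(y))])
E
```

```text
[ 0.2709 -0.0018 -0.0019  0.0739] [[ 0.19   -0.953 ]
 [-0.7375  0.031 ]
 [-0.1355 -0.4528]
 [ 0.8117  0.297 ]]
hub rel grasp: fwd,left,up [ 0.0221  0.0019 -0.0208]
0.2 0.068 [314.8882 333.7471] back top edge [314.8361 276.8731] hubrim [np.float64(324.6), np.float64(344.6)]
0.2 0.07 [314.883  332.5163] back top edge [314.8324 276.3724] hubrim [np.float64(323.5), np.float64(343.2)]
0.2 0.074 [314.8729 330.1314] back top edge [314.8252 275.3962] hubrim [np.float64(321.5), np.float64(340.3)]
0.27 0.068 [314.8862 337.5368] back top edge [314.8232 285.6442] hubrim [np.float64(330.4), np.float64(346.0)]
0.27 0.07 [314.8805 336.5816] back top edge [314.8192 285.3267] hubrim [np.float64(329.6), np.float64(344.8)]
0.27 0.074 [314.8696 334.7311] back top edge [314.8115 284.7078] hubrim [np.float64(328.0), np.float64(342.6)]
0.34 0.068 [314.8847 341.2522] back top edge [314.8108 294.4878] hubrim [np.float64(336.3), np.float64(347.2)]
0.34 0.07 [314.8786 340.5804] back top edge [314.8066 294.3539] hubrim [np.float64(335.7), np.float64(346.4)]
0.34 0.074 [314.8667 339.2791] back top edge [314.7984
[... 266 characters left out ...]
4(347.6)]
0.4 0.074 [314.8648 343.1251] back top edge [314.7877 302.192 ] hubrim [np.float64(340.2), np.float64(346.6)]
278 358 345 356 [(np.int64(345), np.int64(278), np.int64(358)), (np.int64(346), np.int64(278), np.int64(350)), (np.int64(347), np.int64(278), np.int64(350)), (np.int64(348), np.int64(278), np.int64(350)), (np.int64(349), np.int64(279), np.int64(349)), (np.int64(350), np.int64(280), np.int64(349)), (np.int64(351), np.int64(282), np.int64(347)), (np.int64(352), np.int64(284), np.int64(345)), (np.int64(353), np.int64(288), np.int64(342)), (np.int64(354), np.int64(293), np.int64(337)), (np.int64(355), np.int64(298), np.int64(331)), (np.int64(356), np.int64(312), np.int64(317))]
```

Call:
send_rows:
  moves:
    - [-5, 20, 0.5, 0.043, 0]
    - [-5, 24, 0.5, 0.043, 0]
    - [-5, 24, 0.5, 0.043, 0]
    - [-5, 24, 0.5, 0.043, 0]
    - [-5, 24, 0.5, 0.043, 0]
    - [-4, 24, 0.5, 0.043, 0]
    - [-3, 24, 0.5, 0.043, 0]
    - [-3, 24, 0.5, 0.043, 0]
    - [0, 24, 0.5, 0.043, 0]
    - [0, 23, 0.5, 0.04, 0]
    - [0, 0, 0, 0, 0]
    - [0, 0, 0, 0, 0]

```text
time_s: 9.15
tool_pos: [0.4988, 0.048, 0.227]
eef_rot: [-3.141, 0.0, -2.999]
contact_force: [0.1, 0.2, -1.5]
width: 0.61
grasp_force: 30.0
```

Call:
send_rows:
  moves:
    - [0, 0, 0, 0, 0]
    - [0, 0, 0, 0, 0]
    - [0, 0, 0, 0, 0]

```text
time_s: 9.4
tool_pos: [0.4989, 0.0464, 0.2269]
eef_rot: [-3.141, -0.0, -3.003]
contact_force: [0.5, 0.1, -0.8]
width: 0.614
grasp_force: 30.0
```

```bash
python3 f.py 2
python3 - <<'E'
from h import *
c=camera_model("scene");print(proj(c,[[.5215,.0505,.203],[.6615,.07,.253]]))
E
```

```text
9.4 [0.4989 0.0464 0.2269] [-3.1415 -0.     -3.0027] 29.999859631061554
scene [([380.6, 191.0], 0.88)] lens [([364.9, 227.7], 0.76)]
  crop 335 126 scale 4.0
top [] lens [([252.1, 230.4], 0.68)]
  crop 216 274 scale 4.0
wrist [([317.4, 351.5], 0.65)] lens []
  crop 151 154 scale 1.25
[[382.01058561 192.76419126]
 [363.8835054  229.31557094]]
```

View pics/f2.png

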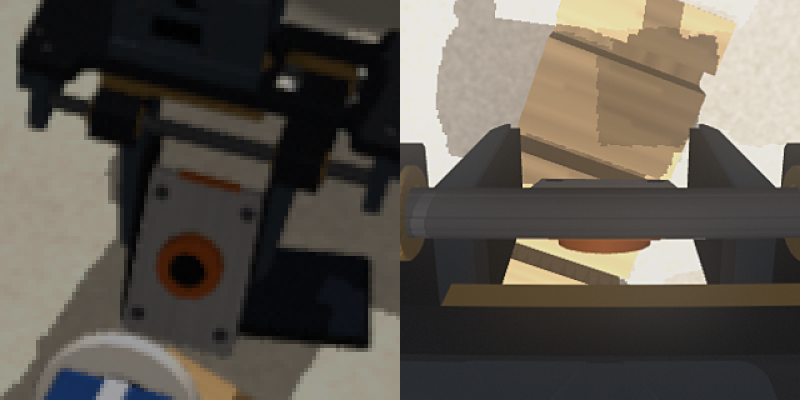

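```bash
sed -i '/^w=camera/,$d; s/\[221,100\]/[335,126]/; s/^y0=.*/y0=.139;g=np.array([.4989,.0464,.2239])/; s/^obs=.*/obs=[((122,320),(.004,-.028,0)),((233,356),(.004,.028,0)),((154,172),(.004,-.028,.09)),((264,194),(.004,.028,.09)),((187,266),(.014,0,.048))]/' g.py
cat >> g.py <<'E'
hub=g+R@(np.array([.014,0,.048])-r.x[1:]);L,res=tri([(s,(364.9,227.7)),(camera_model("top"),(252.1,230.4))]);print(hub,"lens net",L,res)
for l in(L,np.array([.6615,.07,.253])):print("hub in lens",Rl(.138,.343).T@(hub-l))
E
python3 g.py
```

```text
[ 0.2484 -0.0022 -0.001   0.074 ] [[ 0.0793  0.7048]
 [-0.4482 -1.0542]
 [-0.6468 -1.205 ]
 [ 0.6157  0.4844]
 [ 0.4061  0.0806]]
hub rel grasp: fwd,left,up [ 0.0221  0.001  -0.0212]
[0.5206 0.0505 0.2027] lens net [0.6552 0.071  0.251 ] [array([0.9, 0.1]), array([ 0.9, -0.3])]
hub in lens [-0.1444 -0.0018  0.0003]
hub in lens [-0.1509  0.      0.0004]
```

```bash
python3 -c "from station import *;print(hand_in())"
```

```text
the job is handed in; nothing more can be done
None
```

The orange-hub plate is out of the rack and was handed in held still, with the hub about 15 cm from the lens and within a few millimetres of its axis by my measurements; its tilt is about 0.25–0.28 rad against the camera's estimated 0.34 (0.2 allowed), and the hand-in gave no verdict.

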